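Match up the heels in the shoe repairer's job tray

TASK

The job tray on the shoemaker's bench holds one heel of each of three pairs, each at the back of its own bay. Find the mate of each (the same shape and size) among the loose heels on the bench and stand it upright in the middle of the empty felt pad in front of its partner, squared up with it. Leave the two odd heels, the heels already in the tray and the glue pot where they are.

Things in the scene. Friction and masses are not known exactly. Their poses are not given: they have to be found in the camera images.
- tray: Fixed grey job tray, 212 (own x) x 334 mm (own y), origin under its centre, x to its back, away from the robot. Floor top 5 mm, rim and dividers (4 mm thick) 21 mm above the bench. Three bays along x, 106 mm wide, 204 long inside, at y = -110, 0, +110 mm; in each a back pale felt pad at x = +46 mm (a heel on it) and an empty front pad at x = -46 mm, nearer the robot; pads level with the floor.
- large_tray_mid (a point): Centre (15 mm above its foot) of the large heel already on the back pad of a bay (which one varies): D-shaped, 60 mm long (own x) x 56 wide (own y, parallel sides) x 30 high, flat front at -x, round back (radius 28) at +x; stacked brown leather, thin black rubber below; z up, axes parallel to the tray's. Middle of the front pad of its bay: 92 mm from here along the tray's -x.
- large_loose_mid (a point): Centre (15 mm above its foot) of the loose large heel standing on the bench at any yaw, mate of the large one in the tray: D-shaped, 60 mm long (own x) x 56 wide (own y, parallel sides) x 30 high, flat front at -x, round back (radius 28) at +x; stacked brown leather, thin black rubber below; z up; 50 to 120 g.
- oblong_tray_mid (a point): Centre (22 mm above its foot) of the oblong heel already on the back pad of a bay (which one varies): a block 32 mm (own x) x 60 (own y) x 44 high; stacked brown leather, thin black rubber below; z up, axes parallel to the tray's. Middle of the front pad of its bay: 92 mm from here along the tray's -x.
- oblong_loose_mid (a point): Centre (22 mm above its foot) of the loose oblong heel standing on the bench at any yaw, mate of the oblong one in the tray: a block 32 mm (own x) x 60 (own y) x 44 high; stacked brown leather, thin black rubber below; z up; 50 to 120 g.
- round_tray_mid (a point): Centre (22 mm above its foot) of the round heel already on the back pad of a bay (which one varies): an upright cylinder 46 mm in diameter, 44 high; stacked brown leather, thin black rubber below; z up, axes parallel to the tray's. Middle of the front pad of its bay: 92 mm from here along the tray's -x.
- round_loose_mid (a point): Centre (22 mm above its foot) of the loose round heel standing on the bench at any yaw, mate of the round one in the tray: an upright cylinder 46 mm in diameter, 44 high; stacked brown leather, thin black rubber below; z up; 50 to 120 g.
- odd_small_mid (a point): Centre (11 mm above its foot) of an odd heel on the bench, without partner in the tray: D-shaped like the large one but small, 40 mm long by 36 mm wide by 22 mm high; same leather and rubber. To be left.
- odd_square_mid (a point): Centre (22 mm above its foot) of an odd heel on the bench, without partner in the tray: a square block 46 by 46 mm, 44 mm high; same leather and rubber. To be left.
- glue_pot_mid (a point): Centre (41 mm above its foot) of the glue pot, a closed white jar 76 mm in diameter and 82 mm high with a black lid, standing on the bench. To be left.
There are look-alikes about, which are no part of the job. Leave any yellow look-alike of the part that bears odd_small_mid alone.

How it is judged:
At the end, for the whole second after the job is handed in: Each mate stands released, still and upright on the tray floor within 15 mm (along and across) of the middle of the pad 92 mm in front of its partner; large and oblong ones square to it within 0.26 rad. Heels already in the tray, odd heels and glue pot upright, within 20 mm of their start (x of large_loose_mid in the frame of large_tray_mid between -0.107 and -0.077 m and y of large_loose_mid in the frame of large_tray_mid between -0.015 and 0.015 m and z of large_loose_mid in the frame of tray between 0.015 and 0.025 m and angle between each of large_loose_mid, large_tray_mid, oblong_loose_mid, oblong_tray_mid, round_loose_mid, round_tray_mid, odd_small_mid, odd_square_mid, glue_pot_mid's own z axis and vertical below 0.1 rad and angle between the x axis of large_loose_mid and the x axis of large_tray_mid, either way round below 0.26 rad and linear speed of each of large_loose, oblong_loose, round_loose below 0.01 m/s and contact force between the fingers and large_loose below 0.05 N and distance of each of large_tray_mid, oblong_tray_mid, round_tray_mid, odd_small_mid, odd_square_mid, glue_pot_mid from where it was at the start of the episode below 0.02 m and x of oblong_loose_mid in the frame of oblong_tray_mid between -0.107 and -0.077 m and y of oblong_loose_mid in the frame of oblong_tray_mid between -0.015 and 0.015 m and z of oblong_loose_mid in the frame of tray between 0.022 and 0.032 m and angle between the x axis of oblong_loose_mid and the x axis of oblong_tray_mid, either way round below 0.26 rad and contact force between the fingers and oblong_loose below 0.05 N and x of round_loose_mid in the frame of round_tray_mid between -0.107 and -0.077 m and y of round_loose_mid in the frame of round_tray_mid between -0.015 and 0.015 m and z of round_loose_mid in the frame of tray between 0.022 and 0.032 m and contact force between the fingers and round_loose below 0.05 N); the robot touches nothing.
It fails at once if an odd heel is moved more than 20 mm (distance of any of odd_small_mid, odd_square_mid from where it was at the start of the episode above 0.02 m).
It fails at once if a heel already in the tray is moved more than 20 mm (distance of any of large_tray_mid, oblong_tray_mid, round_tray_mid from where it was at the start of the episode above 0.02 m).
It fails at once if the glue pot is moved more than 20 mm (distance of glue_pot_mid from where it was at the start of the episode above 0.02 m).
It also fails if it takes over 80 s, if anything falls off the work surface, if the arm or the gripper's body presses on something with over 40 N, if the wrist force passes 120 N, or if a joint passes its speed limit or range.

ROBOT

A 6-joint arm with a two-finger parallel gripper is mounted at the origin on the work surface. World frame = base frame: x ahead of the robot, y to its left, z up, the work surface at z = 0. Lengths are in m, angles in rad, forces in N, time in s.
With the tool pointing down it reaches from about 0.35 to 0.875 m from the base axis. Payload 4.2 kg.
Tool frame: the origin (TCP) lies midway between the tips of the shut fingers; the grasp point (between the pads) lies 19 mm behind it; z points along the fingers, y is the line along which they close (so a half turn about z gives the same grasp; the last joint's range is limited). The gripper opens to 87 mm and grips with 3 to 60 N. Pads are 19 mm wide; open, the fingers measure 117 mm over their backs; the gripper's body (75 mm by 190 mm) begins 51 mm behind the grasp point.
Start: joints at [-0.973, 0.385, 0.008, 0, -1.194, -0.259], TCP at [0.208, -0.589, 0.223] pointing down, gripper open.
Joint ranges: [-3.14, 3.14], [-1.21, 2.06], [-1.07, 1.41], [-3.16, 2.05], [-2.99, -0.16], [-3.1, 3.1]. Speed limits (rad/s): [2.79, 2.79, 3.14, 3.14, 3.14, 3.14].

INTERFACE

Orientations are given as a 3x3 rotation matrix whose columns are the frame's x, y, z axes.
In Python, from station import bot gives the robot as it stands.
- The arm moves only by the shell command python3 -m creep 'ROWS' [FORCE]. ROWS is JSON, a list of rows, each a list of 7 numbers: the shift along the tool's x, y, z scaled (see below), then the turn, a rotation vector about the tool's x, y, z scaled (see below), then the opening, from -1 (shut) to 1 (fully open). A call has exactly 10 rows; each row is the pose to reach, as a shift and turn from the pose commanded when the call began, along the tool's axes at that moment; what a row does not reach only later rows make up. The controller multiplies each number of a shift by 100 mm and each number of a turn by 30 degrees. A row lasts 1/10 s, in which the tool goes at most 50 mm and 8.59 degrees, less where a joint would pass 70% of its speed; a pose out of reach is approached as far as the arm can. A call with a number of a shift or a turn outside -1 to 1 is refused whole. A call with a gripper value outside its range is refused whole. The fingers move at their own pace and stop on an object; FORCE is the grip in N (left out, the last holds). Time passes only in rows, so rows that repeat a pose let the fingers close, or fill a call up. It gives the time, the measured TCP pose, the force, the opening and the grip force at its end, in the units of the state.
- bot.sense(): the state, without advancing time (a new reading comes with each control period).
- bot.snapshot(name): name is "scene" or "top"; returns a dict with "pixels" (384x512x3 uint8, red, green, blue), "vfov" (degrees; the focal length in pixels is half the picture's height over the tangent of half this angle, whatever the lens; pixels are square), "cx", "cy" (the principal point, pixels), "xyz" and "orientation" of the camera in the world. Camera axes: x right, y down, z forward; pixel columns grow to the right and rows downward; lengths in m; the calibration is good to about 2 mm. A picture is of the moment at which its call begins. There is no depth.
- bot.finish_job(): hands the job in; it is judged then, once.
Trained networks look in a picture, given as the dict that the camera call returned (one of the last four; its "shot" number tells which), for a name from the list of things; names that differ only in an ending like _2 or _b are one class to them, and where a whole thing is asked for, a point or a joint stands for the part that bears it (a point fixed in the world has none). Each returns a list of dicts, best first, with "confidence" (0 to 1); they miss things now and then, are a little off and sometimes report something else, mostly with a low value. They report only what shows in the picture. A call takes as long as a camera call. They do not tell look-alikes from the thing itself.
- bot.look_for(picture, thing): "rect" ([left, top, right, bottom] in pixels, round what is visible of it).
- bot.landmark_of(picture, thing): "at" ([column, row] in pixels: a listed point, or the origin of a listed thing).
The state is a dict: "clock": time; "q": joint angles; "qvel": joint speeds; "joint_torque": joint torques, N m; "position": TCP position; "tool_rot": TCP orientation; "contact_force": force on the tool from outside, world axes, zero at the start; "moment": the same for the moment, N m; "gripper_width": finger opening in m; "grasp_force": force on a finger pad.
Only numpy, scipy, OpenCV 4.12 (cv2) and the standard library are available. Lean on these libraries where they do the work, as an engineer would, in place of code of your own. Each camera call takes 0.05 s, during which the arm holds its last target. There are 200 camera calls.

## Working session

There is one attempt and no reset: what is moved stays moved. The work goes in short steps, Python scripts to look and compute and a shell command to move; the robot and the scene stay as the last step left them, time stands still between calls to the robot, and variables do not carry over. Pictures are saved under pics/ and viewed, at most 14 in all, crops included, and the job is handed in when it is done.

```bash
mkdir -p pics
cat > h.py <<'E'
import numpy as np, cv2
from station import bot
def snap(n,f=None):
    p=bot.snapshot(n)
    if f: cv2.imwrite('pics/'+f,cv2.cvtColor(p['pixels'],cv2.COLOR_RGB2BGR))
    return p
def foc(p): return p['pixels'].shape[0]/2/np.tan(np.radians(p['vfov'])/2)
def ray(p,uv,z):
    f=foc(p); R=np.array(p['orientation']); c=np.array(p['xyz'])
    d=R@np.array([(uv[0]-p['cx'])/f,(uv[1]-p['cy'])/f,1]); return c+d*(z-c[2])/d[2]
def proj(p,X):
    q=np.array(p['orientation']).T@(np.array(X)-np.array(p['xyz'])); f=foc(p)
    return np.array([p['cx']+f*q[0]/q[2],p['cy']+f*q[1]/q[2]])
E
python3 - <<'E'
from h import *
np.set_printoptions(precision=3,suppress=True)
H={'tray':0,'large_tray_mid':.02,'large_loose_mid':.015,'oblong_tray_mid':.027,'oblong_loose_mid':.022,'round_tray_mid':.027,'round_loose_mid':.022,'odd_small_mid':.011,'odd_square_mid':.022,'glue_pot_mid':.041}
for n in('top','scene'):
    p=snap(n,n+'0.png'); print(n,p['vfov'],p['xyz'],np.array(p['orientation']).round(2).tolist())
    for k,z in H.items():
        for d in bot.landmark_of(p,k)[:4]: print(k,round(d['confidence'],2),np.array(d['at']),ray(p,d['at'],z))
s=bot.sense(); print(s['clock'],s['position'],s['tool_rot'],s['gripper_width'])
E
```

```text
top 57.81146981782501 [ 0.512 -0.032  1.063] [[0.0, -1.0, 0.08], [-1.0, -0.01, -0.0], [0.0, -0.08, -1.0]]
tray 0.61 [196.8 210.1] [0.543 0.146 0.   ]
large_tray_mid 0.94 [195.3 191.5] [0.599 0.149 0.02 ]
large_loose_mid 0.71 [327.2 264.4] [ 0.383 -0.247  0.015]
large_loose_mid 0.42 [229.8 189.2] [0.607 0.045 0.015]
oblong_tray_mid 0.55 [159.8 194.3] [0.589 0.253 0.027]
oblong_loose_mid 0.58 [326.9 210.1] [ 0.545 -0.246  0.022]
round_tray_mid 0.6 [229.1 188.3] [0.608 0.047 0.027]
round_loose_mid 0.59 [293.1 251.8] [ 0.421 -0.145  0.022]
odd_small_mid 0.72 [311.6 165.4] [ 0.681 -0.203  0.011]
odd_small_mid 0.68 [297.8 138.5] [ 0.764 -0.161  0.011]
odd_small_mid 0.44 [280.6 165.4] [ 0.681 -0.109  0.011]
odd_small_mid 0.25 [330.2 267.1] [ 0.375 -0.257  0.011]
odd_square_mid 0.58 [291.1 206.2] [ 0.556 -0.139  0.022]
glue_pot_mid 0.8 [394.  219.5] [ 0.517 -0.439  0.041]
scene 42.73916486067678 [ 1.186 -0.297  1.164] [[0.36, 0.81, -0.46], [0.93, -0.3, 0.19], [0.01, -0.5, -0.87]]
tray 0.62 [312.9 165.9] [0.54  0.138 0.   ]
large_tray_mid 0.64 [325.7 176.9] [0.596 0.148 0.02 ]
large_tray_mid 0.5 [201.9 156.2] [ 0.411 -0.149  0.02 ]
large_loose_mid 0.74 [170.1 157.9] [ 0.382 -0.233  0.015]
oblong_tray_mid 0.61 [167.3 159.3] [ 0.392 -0.242  0.027]
oblong_loose_mid 0.76 [181.2 205.4] [ 0.543 -0.248  0.022]
round_tray_mid 0.64 [296.6 190.2] [0.61  0.055 0.027]
round_loose_mid 0.6 [202.3 156.1] [ 0.413 -0.148  0.022]
odd_small_mid 0.6 [242.8 266.9] [ 0.758 -0.154  0.011]
odd_small_mid 0.54 [249.2 234.5] [ 0.681 -0.108  0.011]
odd_small_mid 0.5 [215.7 248.5] [ 0.687 -0.201  0.011]
odd_square_mid 0.71 [225.4 194.6] [ 0.553 -0.128  0.022]
odd_square_mid 0.65 [213.1 246.8] [ 0.685 -0.207  0.022]
glue_pot_mid 0.95 [105.7 220. ] [ 0.527 -0.441  0.041]
glue_pot_mid 0.59 [325.3 175.9] [0.604 0.141 0.041]
1.1 [ 0.208 -0.589  0.223] [[-0.943 -0.332  0.   ]
 [-0.332  0.943  0.   ]
 [-0.     0.    -1.   ]] 0.08714310109369035
```

View pics/top0.png

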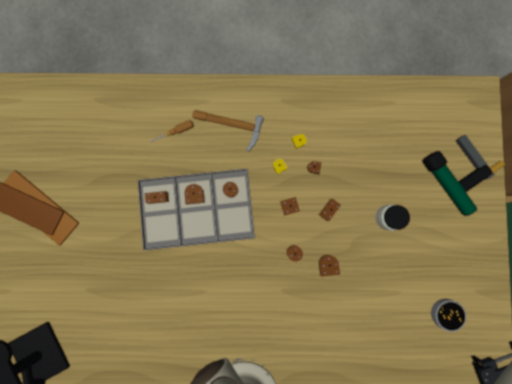

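View pics/scene0.png

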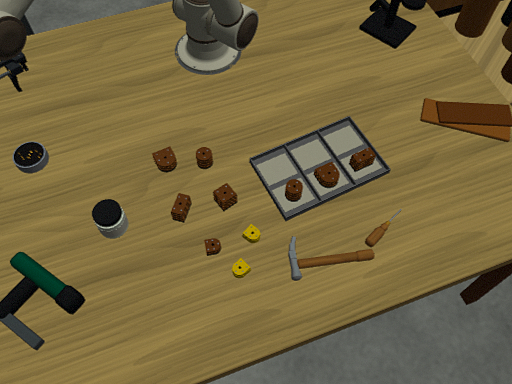

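The top view shows these things that could be mistaken for a target:
- **D-shapes:** loose large (329,266), odd small (315,167), two yellow look-alikes at (300,141) and (280,166).
- **Blocks:** loose oblong (330,210), odd square (290,206).
- **Round:** loose round (294,253).
- **In the tray, left to right:** oblong (157,197), large (194,193), round (230,189).

I choose (329,266), (330,210) and (294,253), and will check them in a close crop with silhouette fits.

```bash
cat > fit.py <<'E'
from h import *
from scipy.optimize import minimize
def shape(k):
    if k=='round': a=np.linspace(0,2*np.pi,40); return .023*np.c_[np.cos(a),np.sin(a)],.044
    if k=='oblong': return np.array([[.016,.03],[-.016,.03],[-.016,-.03],[.016,-.03]]),.044
    if k=='square': return .023*np.array([[1,1],[-1,1],[-1,-1],[1,-1]]),.044
    if k=='pot': a=np.linspace(0,2*np.pi,40); return .038*np.c_[np.cos(a),np.sin(a)],.082
    L,W,h=(.06,.056,.03) if k=='large' else (.04,.036,.022)
    a=np.linspace(-np.pi/2,np.pi/2,20); r=W/2
    return np.vstack([[[-L/2,W/2],[-L/2,-W/2]],np.c_[L/2-r+r*np.cos(a),r*np.sin(a)]]),h
S=8
def mask(p):
    im=cv2.GaussianBlur(cv2.resize(p['pixels'],None,fx=S/2,fy=S/2,interpolation=cv2.INTER_CUBIC),(0,0),1).astype(float)
    r,g,b=im[...,0],im[...,1],im[...,2]
    return ((r+g+b<205)|((r>1.65*g)&(r>60))).astype(np.uint8)
def hull(p,k,v,z0):
    P,h=shape(k); c,s=np.cos(v[2]),np.sin(v[2]); Q=P@np.array([[c,s],[-s,c]])+v[:2]
    X=[proj(p,[*q,z]) for q in Q for z in (z0,z0+h)]
    return cv2.convexHull(((np.array(X)+.5)*S/2-.5).astype(np.float32))
def fit(ps,ms,k,x0,z0=0,yaws=None):
    def cost(v):
        t=0
        for p,m in zip(ps,ms):
            H=hull(p,k,v,z0); x,y,w,h=cv2.boundingRect(H); g=8; x-=g;y-=g;w+=2*g;h+=2*g
            r=np.zeros((h,w),np.uint8); cv2.fillPoly(r,[np.round((H-[x,y])*16).astype(np.int32)],1,shift=4)
            M=m[y:y+h,x:x+w]; t+=1-(r&M).sum()/max(1,(r|M).sum())
        return t/len(ps)
    best=None
    for y in (yaws if yaws is not None else np.arange(0,6.28,.4)):
        o=minimize(cost,[*x0,y],method='Nelder-Mead',options=dict(initial_simplex=np.array([[*x0,y],[x0[0]+.008,x0[1],y],[x0[0],x0[1]+.008,y],[*x0,y+.25]]),xatol=2e-4,fatol=1e-4))
        if best is None or o.fun<best.fun: best=o
    return best.x,best.fun
E
cat > m.py <<'E'
from fit import *
np.set_printoptions(precision=4,suppress=True)
ps=[snap('top'),snap('scene')]; ms=[mask(p) for p in ps]
G=[('large',(.383,-.24),0),('oblong',(.545,-.247),0),('round',(.417,-.147),0),('square',(.555,-.133),0),('small',(.683,-.202),0),('large',(.598,.149),.005),('oblong',(.590,.253),.005),('round',(.608,.05),.005)]
vis=[cv2.resize(p['pixels'],None,fx=S/2,fy=S/2)[...,::-1].copy() for p in ps]
for k,x0,z0 in G:
    for sel in ([0],[0,1]):
        v,c=fit([ps[i] for i in sel],[ms[i] for i in sel],k,x0,z0,[0] if k=='round' else None); print(k,z0,sel,v,round(c,3))
    for i in (0,1): cv2.polylines(vis[i],[hull(ps[i],k,v,z0).astype(np.int32)],True,(255,255,0),1)
a=vis[0][620:1100,540:1400]; b=vis[1][560:1120,560:1540]
a=cv2.resize(a,(640,357)); b=cv2.resize(b,(640,366))
cv2.imwrite('pics/c1.png',np.vstack([a,b])[:, :][:723]); cv2.imwrite('pics/c1.png',cv2.resize(np.vstack([a,b]),(525,595)))
cv2.imwrite('pics/c2.png',cv2.resize(np.vstack([ms[0][620:1100,540:1400]*255]),(640,357)))
E
python3 m.py
```

```text
large 0 [0] [ 0.3807 -0.245   5.5239] 0.403
large 0 [0, 1] [ 0.3855 -0.2473  0.0826] 0.24
oblong 0 [0] [ 0.5455 -0.2507  0.7898] 0.418
oblong 0 [0, 1] [ 0.5492 -0.2509  4.1034] 0.256
round 0 [0] [ 0.4221 -0.1427 -0.2714] 0.589
round 0 [0, 1] [ 0.42   -0.1449  0.158 ] 0.334
square 0 [0] [ 0.5577 -0.129   2.2099] 0.611
square 0 [0, 1] [ 0.5592 -0.1318  4.9939] 0.34
small 0 [0] [ 0.6717 -0.2116  4.0358] 0.521
small 0 [0, 1] [ 0.6779 -0.2062  1.4351] 0.334
large 0.005 [0] [0.5921 0.1317 2.4866] 0.949
large 0.005 [0, 1] [0.5935 0.155  6.3188] 0.55
oblong 0.005 [0] [0.5869 0.2527 6.0589] 0.843
oblong 0.005 [0, 1] [0.582  0.2659 3.2617] 0.508
round 0.005 [0] [0.5988 0.0337 0.7475] 0.906
round 0.005 [0, 1] [0.6062 0.0453 0.3065] 0.515
```

View pics/c1.png

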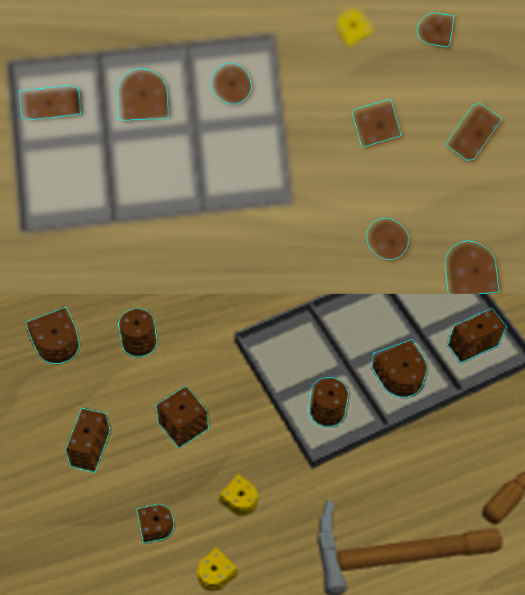

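The crop shows all three loose mates correctly identified. The top picture is hazier, so its mask needs a looser threshold. I'll refine that and fit the tray as well.

```bash
python3 - <<'E'
import re
t=open('fit.py').read()
t=t.replace("    if k=='square'","    if k=='tray': return np.array([[.106,.167],[-.106,.167],[-.106,-.167],[.106,-.167]]),.021\n    if k=='square'")
t=t.replace("    return ((r+g+b<205)|((r>1.65*g)&(r>60))).astype(np.uint8)","    if p['vfov']>50: return (r>1.38*g).astype(np.uint8)\n    return ((r+g+b<205)|((r>1.65*g)&(r>60))).astype(np.uint8)\ndef tmask(p):\n    im=cv2.GaussianBlur(cv2.resize(p['pixels'],None,fx=S/2,fy=S/2,interpolation=cv2.INTER_CUBIC),(0,0),1)\n    return cv2.morphologyEx((im.max(2).astype(float)-im.min(2)<0.3*im.max(2)).astype(np.uint8),cv2.MORPH_CLOSE,np.ones((5,5)))|mask(p)")
open('fit.py','w').write(t)
m=open('m.py').read()
m=m.replace("    for sel in ([0],[0,1])","    for sel in ([0],[1],[0,1])")
m=m.split("a=vis")[0]+"""
tm=[tmask(p) for p in ps]
for t in tm:
    pass
tm=[cv2.morphologyEx(t,cv2.MORPH_CLOSE,np.ones((41,41))) for t in tm]
for sel in ([0],[1],[0,1]): v,c=fit([ps[i] for i in sel],[tm[i] for i in sel],'tray',(.545,.146),0,[0.05]); print('tray',sel,v,round(c,3))
for i in (0,1): cv2.polylines(vis[i],[hull(ps[i],'tray',v,0).astype(np.int32)],True,(255,0,255),1)
p=ps[0]['pixels']; print([p[y,x].tolist() for x,y in((194,193),(290,206),(330,270),(320,230),(300,230))])
a=np.hstack([vis[0][640:1120,540:1400],cv2.cvtColor((ms[0]|2*tm[0])[640:1120,540:1400]*80,cv2.COLOR_GRAY2BGR)]); b=np.hstack([vis[1][440:1000,560:1580],cv2.cvtColor((ms[1]|2*tm[1])[440:1000,560:1580]*80,cv2.COLOR_GRAY2BGR)])
cv2.imwrite('pics/c3.png',np.vstack([cv2.resize(a,(800,223)),cv2.resize(b,(800,220))]))
"""
open('m.py','w').write(m)
E
python3 m.py
```

```text
large 0 [0] [ 0.3825 -0.2503  6.3423] 0.189
large 0 [1] [ 0.3855 -0.2474  6.3653] 0.069
large 0 [0, 1] [ 0.385  -0.2478  0.0963] 0.132
oblong 0 [0] [ 0.5458 -0.253   0.8055] 0.227
oblong 0 [1] [ 0.5489 -0.2507  0.9699] 0.075
oblong 0 [0, 1] [ 0.5481 -0.2511  0.9376] 0.164
round 0 [0] [ 0.4171 -0.1488  0.0168] 0.221
round 0 [1] [ 0.4203 -0.1456  0.1688] 0.081
round 0 [0, 1] [ 0.4191 -0.1453  0.1365] 0.151
square 0 [0] [ 0.5567 -0.1332  1.8224] 0.232
square 0 [1] [ 0.5587 -0.1316  1.8537] 0.063
square 0 [0, 1] [ 0.5585 -0.1316  6.5643] 0.151
small 0 [0] [ 0.6751 -0.2122  4.1219] 0.315
small 0 [1] [ 0.6782 -0.2065  1.4303] 0.126
small 0 [0, 1] [ 0.6786 -0.2067  1.4312] 0.227
large 0.005 [0] [0.5908 0.1515 6.1791] 0.285
large 0.005 [1] [0.5937 0.1549 6.3071] 0.152
large 0.005 [0, 1] [0.5939 0.1555 0.0247] 0.224
oblong 0.005 [0] [ 0.5806  0.2601 -0.0589] 0.368
oblong 0.005 [1] [0.5812 0.2676 0.1439] 0.153
oblong 0.005 [0, 1] [0.5817 0.2667 3.248 ] 0.277
round 0.005 [0] [0.6051 0.042  0.1931] 0.331
round 0.005 [1] [0.6067 0.0462 0.1073] 0.117
round 0.005 [0, 1] [0.6064 0.0447 0.4024] 0.227
tray [0] [0.5475 0.1472 0.1125] 0.011
tray [1] [0.549  0.1504 0.1131] 0.01
tray [0, 1] [0.5482 0.1488 0.114 ] 0.017
[[89, 57, 32], [69, 42, 25], [103, 62, 30], [149, 130, 80], [147, 128, 79]]
```

View pics/c3.png

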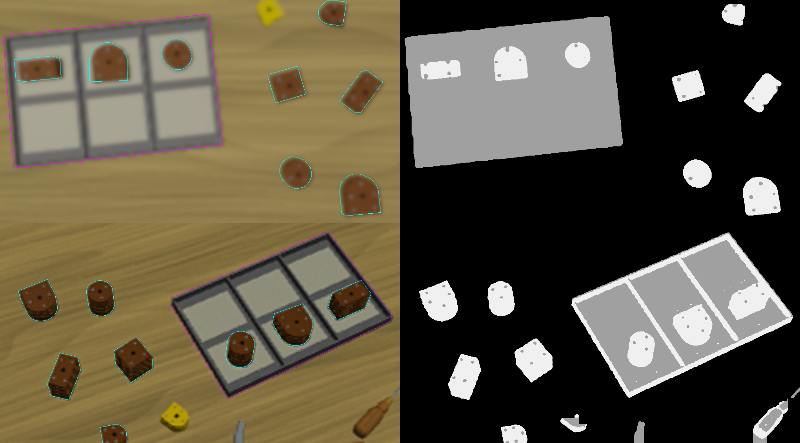

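Fits agree with each other, with the tray geometry (partners within about 3 mm of the predicted back pads) and with the sizes given. Tray is at (0.548, 0.149), yaw 0.113. I'll start with the large heel at (0.385, -0.2475), yaw 0.10.

```bash
cat > go.py <<'E'
import sys; from h import *
# args: x y z yaw(of tool y, mod pi)
def go(x,y,z,yaw):
    s=bot.sense(); R=np.array(s['tool_rot']); d=R.T@(np.array([x,y,z])-s['position'])/.1
    a=np.arctan2(R[1,1],R[0,1]); t=-((yaw-a+np.pi/2)%np.pi-np.pi/2)/np.radians(30)
    print('t',round(s['clock'],1),'pos',np.round(s['position'],4),'yaw',round(a,3),'w',round(s['gripper_width'],4),'F',np.round(s['contact_force'],1),'grip',round(s['grasp_force'],1),'| shift',d.round(3),'turn',round(t,3))
go(*map(float,sys.argv[1:5]))
E
python3 -m creep '[[-0.09,0.09,0.04,0,0,0,1],[-0.19,0.18,0.08,0,0,0,1],[-0.28,0.27,0.12,0,0,0,1],[-0.37,0.36,0.16,0,0,0,1],[-0.47,0.45,0.2,0,0,0,1],[-0.56,0.54,0.24,0,0,0,1],[-0.65,0.63,0.28,0,0,0,1],[-0.75,0.72,0.32,0,0,0,1],[-0.84,0.8,0.36,0,0,0,1],[-0.93,0.88,0.41,0,0,0,1]]' 20
python3 -m creep '[[-0.09,0.09,0.04,0,0,0,1],[-0.19,0.18,0.08,0,0,0,1],[-0.28,0.27,0.12,0,0,0,1],[-0.37,0.36,0.16,0,0,0,1],[-0.47,0.45,0.2,0,0,0,1],[-0.56,0.54,0.24,0,0,0,1],[-0.65,0.63,0.28,0,0,0,1],[-0.75,0.72,0.32,0,0,0,1],[-0.84,0.8,0.36,0,0,0,1],[-0.93,0.88,0.41,0,0,0,1]]'
python3 -m creep '[[-0.11,0.11,0.05,0,0,0.06,1],[-0.22,0.22,0.1,0,0,0.12,1],[-0.33,0.33,0.15,0,0,0.18,1],[-0.44,0.44,0.2,0,0,0.24,1],[-0.55,0.55,0.25,0,0,0.3,1],[-0.66,0.66,0.3,0,0,0.36,1],[-0.77,0.77,0.35,0,0,0.42,1],[-0.86,0.84,0.38,0,0,0.46,1],[-0.94,0.88,0.41,0,0,0.46,1],[-0.94,0.88,0.41,0,0,0.46,1]]'
python3 go.py 0.385 -0.2475 0.004 1.668
```

```text
clock: 2.3
position: [0.2668, -0.4747, 0.1814]
tool_rot: [[-0.943, -0.332, 0.0], [-0.332, 0.943, -0.0], [-0.0, -0.0, -1.0]]
contact_force: [-0.1, -1.0, 0.6]
gripper_width: 0.0872
grasp_force: 0.0
clock: 3.3
position: [0.3253, -0.3608, 0.1403]
tool_rot: [[-0.943, -0.332, 0.0], [-0.332, 0.943, -0.0], [-0.0, -0.0, -1.0]]
contact_force: [-0.6, -0.3, -0.6]
gripper_width: 0.0868
grasp_force: 0.0
clock: 4.3
position: [0.3847, -0.2467, 0.0992]
tool_rot: [[-0.995, -0.1, -0.0], [-0.1, 0.995, 0.0], [0.0, 0.0, -1.0]]
contact_force: [0.3, -0.4, 0.2]
gripper_width: 0.0872
grasp_force: 0.0
t 4.3 pos [ 0.3847 -0.2467  0.0992] yaw 1.671 w 0.0872 F [ 0.3 -0.4  0.2] grip 0.0 | shift [-0.002 -0.009  0.952] turn 0.005
```

```bash
python3 -m creep '[[0,-0.01,0.12,0,0,0,1],[0,-0.01,0.24,0,0,0,1],[0,-0.01,0.36,0,0,0,1],[0,-0.01,0.48,0,0,0,1],[0,-0.01,0.6,0,0,0,1],[0,-0.01,0.72,0,0,0,1],[0,-0.01,0.82,0,0,0,1],[0,-0.01,0.9,0,0,0,1],[0,-0.01,0.95,0,0,0,1],[0,-0.01,0.95,0,0,0,1]]'
python3 -m creep '[[0,0,0,0,0,0,-1],[0,0,0,0,0,0,-1],[0,0,0,0,0,0,-1],[0,0,0,0,0,0,-1],[0,0,0,0,0,0,-1],[0,0,0,0,0,0,-1],[0,0,0,0,0,0,-1],[0,0,-0.02,0,0,0,-1],[0,0,-0.06,0,0,0,-1],[0,0,-0.12,0,0,0,-1]]' 20
python3 go.py 0.5025 0.1436 0.12 1.684
python3 - <<'E'
from h import *
snap('scene','g1.png')
E
```

```text
clock: 5.3
position: [0.3838, -0.2484, 0.004]
tool_rot: [[-0.995, -0.098, -0.001], [-0.098, 0.995, 0.0], [0.001, 0.0, -1.0]]
contact_force: [-0.5, -0.2, 0.3]
gripper_width: 0.0872
grasp_force: 0.0
clock: 6.3
position: [0.3838, -0.2483, 0.0166]
tool_rot: [[-0.995, -0.098, -0.001], [-0.098, 0.995, 0.0], [0.001, 0.0, -1.0]]
contact_force: [-0.5, -0.1, 0.3]
gripper_width: 0.0564
grasp_force: 20.0
t 6.3 pos [ 0.3838 -0.2483  0.0166] yaw 1.669 w 0.0564 F [-0.5 -0.1  0.3] grip 20.0 | shift [-1.563  3.785 -1.034] turn -0.029
```

View pics/g1.png

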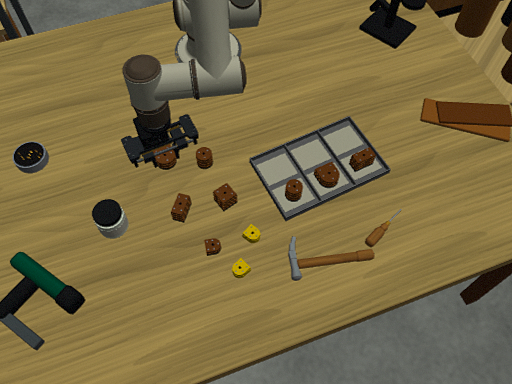

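The picture shows the large heel (165,160) between the fingers, opening 56.4 mm, which matches its 56 mm width. Next: lift and carry.

```bash
python3 -m creep '[[0,0,-0.2,0,0,0,-1],[0,0,-0.45,0,0,0,-1],[0,0,-0.7,0,0,0,-1],[-0.05,0.1,-0.95,0,0,0,-1],[-0.1,0.2,-1,0,0,0,-1],[-0.15,0.32,-1,0,0,0,-1],[-0.2,0.44,-1,0,0,0,-1],[-0.25,0.57,-1,0,0,0,-1],[-0.3,0.7,-1,0,0,0,-1],[-0.35,0.85,-1,0,0,0,-1]]'
python3 -m creep '[[-0.04,0.1,0,0,0,0,-1],[-0.08,0.2,0,0,0,0,-1],[-0.12,0.3,0,0,0,0,-1],[-0.16,0.4,0,0,0,0,-1],[-0.2,0.5,0,0,0,0,-1],[-0.24,0.6,0,0,0,0,-1],[-0.28,0.7,0,0,0,0,-1],[-0.32,0.8,0,0,0,0,-1],[-0.36,0.9,0,0,0,0,-1],[-0.4,0.98,0,0,0,0,-1]]'
python3 -m creep '[[-0.04,0.1,0,0,0,0,-1],[-0.08,0.2,0,0,0,0,-1],[-0.12,0.3,0,0,0,0,-1],[-0.16,0.4,0,0,0,0,-1],[-0.2,0.5,0,0,0,0,-1],[-0.24,0.6,0,0,0,0,-1],[-0.28,0.7,0,0,0,0,-1],[-0.32,0.8,0,0,0,0,-1],[-0.36,0.9,0,0,0,0,-1],[-0.4,0.98,0,0,0,0,-1]]'
python3 -m creep '[[-0.04,0.1,0,0,0,-0.03,-1],[-0.08,0.2,0,0,0,-0.03,-1],[-0.12,0.3,0,0,0,-0.03,-1],[-0.16,0.4,0,0,0,-0.03,-1],[-0.2,0.5,0,0,0,-0.03,-1],[-0.25,0.6,0,0,0,-0.03,-1],[-0.3,0.7,0,0,0,-0.03,-1],[-0.36,0.82,0,0,0,-0.03,-1],[-0.41,0.92,0,0,0,-0.03,-1],[-0.41,0.97,0,0,0,-0.03,-1]]'
python3 go.py 0.5025 0.1436 0.010 1.684
```

```text
clock: 7.35
position: [0.4103, -0.1595, 0.1158]
tool_rot: [[-0.995, -0.098, -0.001], [-0.098, 0.995, 0.0], [0.001, 0.0, -1.0]]
contact_force: [0.4, -0.4, -1.3]
gripper_width: 0.0562
grasp_force: 20.0
clock: 8.35
position: [0.4412, -0.058, 0.1166]
tool_rot: [[-0.995, -0.098, 0.0], [-0.098, 0.995, 0.0], [-0.0, 0.0, -1.0]]
contact_force: [-0.2, 0.2, -1.2]
gripper_width: 0.0556
grasp_force: 20.0
clock: 9.35
position: [0.4714, 0.0435, 0.1165]
tool_rot: [[-0.995, -0.098, 0.0], [-0.098, 0.995, 0.0], [-0.0, 0.0, -1.0]]
contact_force: [-0.3, 0.0, -0.7]
gripper_width: 0.0559
grasp_force: 20.0
clock: 10.35
position: [0.5032, 0.1443, 0.1165]
tool_rot: [[-0.993, -0.114, 0.001], [-0.114, 0.993, 0.0], [-0.001, 0.0, -1.0]]
contact_force: [0.2, -0.5, -0.6]
gripper_width: 0.0556
grasp_force: 20.0
t 10.3 pos [0.5032 0.1443 0.1165] yaw 1.685 w 0.0556 F [ 0.2 -0.5 -0.6] grip 20.0 | shift [ 0.009 -0.007  1.065] turn 0.002
```

```bash
python3 -m creep '[[0.01,-0.01,0.1,0,0,0,-1],[0.01,-0.01,0.22,0,0,0,-1],[0.01,-0.01,0.34,0,0,0,-1],[0.01,-0.01,0.46,0,0,0,-1],[0.01,-0.01,0.58,0,0,0,-1],[0.01,-0.01,0.7,0,0,0,-1],[0.01,-0.01,0.8,0,0,0,-1],[0.01,-0.01,0.88,0,0,0,-1],[0.01,-0.01,0.94,0,0,0,-1],[0.01,-0.01,0.98,0,0,0,-1]]'
python3 -m creep '[[0,0,0.03,0,0,0,-1],[0,0,0.06,0,0,0,-1],[0,0,0.085,0,0,0,-1],[0,0,0.085,0,0,0,-1],[0,0,0.085,0,0,0,0.4],[0,0,0.085,0,0,0,0.5],[0,0,0.085,0,0,0,0.55],[0,0,0.085,0,0,0,0.55],[0,0,0.085,0,0,0,0.55],[0,0,0.085,0,0,0,0.55]]'
python3 -m creep '[[0,0,-0.05,0,0,0,0.55],[0,0,-0.15,0,0,0,0.55],[0,0,-0.28,0,0,0,0.55],[0,0,-0.42,0,0,0,0.55],[0,0,-0.56,0,0,0,0.55],[0,-0.1,-0.7,0,0,0,0.7],[0.05,-0.2,-0.82,0,0,0,0.8],[0.1,-0.32,-0.9,0,0,0,1],[0.15,-0.45,-0.95,0,0,0,1],[0.2,-0.6,-1,0,0,0,1]]'
python3 go.py 0.4195 -0.1455 0.11 1.684
python3 - <<'E'
from fit import *
ps=[snap('scene')]; print(fit(ps,[mask(ps[0])],'large',(.5025,.1436),.005,[0.1])); print(fit(ps,[mask(ps[0])],'large',(.594,.154),.005,[0.1]))
print(fit(ps,[mask(ps[0])],'round',(.42,-.146),0,[0.1]))
cv2.imwrite('pics/p1.png',ps[0]['pixels'][100:280,100:420,::-1])
E
```

```text
clock: 11.35
position: [0.5016, 0.1419, 0.018]
tool_rot: [[-0.994, -0.113, -0.0], [-0.113, 0.994, -0.0], [0.0, -0.0, -1.0]]
contact_force: [-0.1, 0.4, -0.5]
gripper_width: 0.0559
grasp_force: 20.0
clock: 12.35
position: [0.5016, 0.142, 0.0101]
tool_rot: [[-0.994, -0.113, 0.0], [-0.113, 0.994, 0.0], [-0.0, 0.0, -1.0]]
contact_force: [-0.3, -0.3, -0.5]
gripper_width: 0.0673
grasp_force: 0.0
clock: 13.35
position: [0.4877, 0.0788, 0.1103]
tool_rot: [[-0.994, -0.113, -0.001], [-0.113, 0.994, -0.0], [0.001, 0.0, -1.0]]
contact_force: [-0.6, 0.0, -0.2]
gripper_width: 0.0862
grasp_force: 0.0
t 13.3 pos [0.4877 0.0788 0.1103] yaw 1.684 w 0.0862 F [-0.6  0.  -0.2] grip 0.0 | shift [ 0.932 -2.151  0.003] turn 0.001
(array([0.50202254, 0.14258109, 0.05290213]), np.float64(0.23969655797101452))
(array([ 0.59380294,  0.154338  , -0.02746654]), np.float64(0.1901408450704225))
(array([ 0.41981798, -0.14485255,  0.19319117]), np.float64(0.09184647699064352))
```

View pics/p1.png

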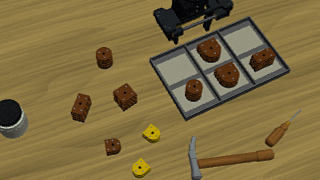

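The large heel stands on the middle front pad at crop (208,50), in line with its partner. The fit puts it about 1 mm off the middle. Next, the round one.

```bash
python3 -m creep '[[0.03,-0.1,0,0,0,0,1],[0.07,-0.2,0,0,0,0,1],[0.11,-0.3,0,0,0,0,1],[0.15,-0.4,0,0,0,0,1],[0.2,-0.5,0,0,0,0,1],[0.24,-0.6,0,0,0,0,1],[0.28,-0.7,0,0,0,0,1],[0.32,-0.8,0,0,0,0,1],[0.36,-0.9,0,0,0,0,1],[0.4,-1,0,0,0,0,1]]'
python3 -m creep '[[0.05,-0.12,0,0,0,0,1],[0.1,-0.24,0,0,0,0,1],[0.15,-0.36,0,0,0,0,1],[0.2,-0.48,0,0,0,0,1],[0.25,-0.6,0,0,0,0,1],[0.31,-0.72,0,0,0,0,1],[0.37,-0.84,0,0,0,0,1],[0.43,-0.95,0,0,0,0,1],[0.49,-1,0,0,0,0,1],[0.53,-1,0,0,0,0,1]]'
python3 go.py 0.4195 -0.1452 0.007 1.684
```

```text
clock: 14.4
position: [0.4599, -0.0247, 0.1101]
tool_rot: [[-0.994, -0.113, 0.0], [-0.113, 0.994, 0.0], [-0.0, 0.0, -1.0]]
contact_force: [-0.3, -0.6, 0.0]
gripper_width: 0.0867
grasp_force: 0.0
clock: 15.4
position: [0.4181, -0.1299, 0.11]
tool_rot: [[-0.994, -0.112, -0.0], [-0.112, 0.994, 0.0], [0.0, 0.0, -1.0]]
contact_force: [0.2, 1.0, 0.1]
gripper_width: 0.0868
grasp_force: 0.0
t 15.4 pos [ 0.4181 -0.1299  0.11  ] yaw 1.683 w 0.0868 F [0.2 1.  0.1] grip 0.0 | shift [ 0.003 -0.154  1.03 ] turn -0.002
```

```bash
python3 -m creep '[[0,-0.08,0.1,0,0,0,1],[0,-0.15,0.22,0,0,0,1],[0,-0.15,0.34,0,0,0,1],[0,-0.15,0.46,0,0,0,1],[0,-0.15,0.58,0,0,0,1],[0,-0.15,0.7,0,0,0,1],[0,-0.15,0.82,0,0,0,1],[0,-0.15,0.92,0,0,0,1],[0,-0.15,1,0,0,0,1],[0,-0.15,1,0,0,0,1]]'
python3 -m creep '[[0,0,0,0,0,0,-1],[0,0,0,0,0,0,-1],[0,0,0,0,0,0,-1],[0,0,0,0,0,0,-1],[0,0,0,0,0,0,-1],[0,0,0,0,0,0,-1],[0,0,0,0,0,0,-1],[0,0,-0.02,0,0,0,-1],[0,0,-0.06,0,0,0,-1],[0,0,-0.12,0,0,0,-1]]' 20
python3 go.py 0.5149 0.0343 0.11 1.684
```

```text
clock: 16.4
position: [0.4198, -0.1441, 0.0089]
tool_rot: [[-0.994, -0.113, -0.003], [-0.113, 0.994, -0.0], [0.003, 0.0, -1.0]]
contact_force: [0.1, -0.9, 0.3]
gripper_width: 0.0872
grasp_force: 0.0
clock: 17.4
position: [0.4201, -0.1441, 0.0221]
tool_rot: [[-0.994, -0.113, -0.001], [-0.113, 0.994, 0.0], [0.001, 0.0, -1.0]]
contact_force: [0.5, -0.0, -0.9]
gripper_width: 0.0457
grasp_force: 20.0
t 17.4 pos [ 0.4201 -0.1441  0.0221] yaw 1.684 w 0.0457 F [ 0.5 -0.  -0.9] grip 20.0 | shift [-1.143  1.665 -0.88 ] turn 0.001
```

```bash
python3 -m creep '[[0,0,-0.15,0,0,0,-1],[0,0,-0.35,0,0,0,-1],[-0.03,0.04,-0.55,0,0,0,-1],[-0.09,0.12,-0.7,0,0,0,-1],[-0.15,0.22,-0.72,0,0,0,-1],[-0.22,0.32,-0.72,0,0,0,-1],[-0.29,0.42,-0.72,0,0,0,-1],[-0.36,0.52,-0.72,0,0,0,-1],[-0.43,0.62,-0.72,0,0,0,-1],[-0.5,0.72,-0.72,0,0,0,-1]]'
python3 -m creep '[[-0.07,0.1,0,0,0,0,-1],[-0.14,0.2,0,0,0,0,-1],[-0.21,0.31,0,0,0,0,-1],[-0.28,0.42,0,0,0,0,-1],[-0.35,0.53,0,0,0,0,-1],[-0.43,0.64,0,0,0,0,-1],[-0.51,0.75,0,0,0,0,-1],[-0.58,0.85,0,0,0,0,-1],[-0.64,0.92,0,0,0,0,-1],[-0.64,0.945,0,0,0,0,-1]]'
python3 go.py 0.5149 0.0343 0.016 1.684
```

```text
clock: 18.4
position: [0.4623, -0.0659, 0.0935]
tool_rot: [[-0.994, -0.114, -0.001], [-0.114, 0.994, -0.0], [0.001, -0.0, -1.0]]
contact_force: [0.8, -0.3, -1.1]
gripper_width: 0.0454
grasp_force: 20.0
clock: 19.4
position: [0.5157, 0.0352, 0.094]
tool_rot: [[-0.993, -0.114, 0.001], [-0.114, 0.993, 0.0], [-0.001, 0.0, -1.0]]
contact_force: [-0.2, 0.3, -1.0]
gripper_width: 0.0459
grasp_force: 20.0
t 19.4 pos [0.5157 0.0352 0.094 ] yaw 1.685 w 0.0459 F [-0.2  0.3 -1. ] grip 20.0 | shift [ 0.01  -0.008  0.78 ] turn 0.002
```

```bash
python3 -m creep '[[0.01,-0.01,0.1,0,0,0,-1],[0.01,-0.01,0.22,0,0,0,-1],[0.01,-0.01,0.34,0,0,0,-1],[0.01,-0.01,0.46,0,0,0,-1],[0.01,-0.01,0.58,0,0,0,-1],[0.01,-0.01,0.66,0,0,0,-1],[0.01,-0.01,0.72,0,0,0,-1],[0.01,-0.01,0.76,0,0,0,-1],[0.01,-0.01,0.78,0,0,0,-1],[0.01,-0.01,0.78,0,0,0,-1]]'
python3 -m creep '[[0,0,0,0,0,0,0.2],[0,0,0,0,0,0,0.3],[0,0,0,0,0,0,0.38],[0,0,0,0,0,0,0.38],[0,0,0,0,0,0,0.38],[0,0,-0.1,0,0,0,0.38],[0,0,-0.25,0,0,0,0.38],[0,0,-0.4,0,0,0,0.38],[0,0,-0.55,0,0,0,0.38],[0,0,-0.7,0,0,0,0.4]]'
python3 go.py 0.5485 -0.251 0.10 0.94
```

```text
clock: 20.4
position: [0.5141, 0.0332, 0.016]
tool_rot: [[-0.994, -0.114, 0.0], [-0.114, 0.994, 0.0], [-0.0, -0.0, -1.0]]
contact_force: [-0.3, 0.1, -0.2]
gripper_width: 0.0457
grasp_force: 20.0
clock: 21.4
position: [0.5141, 0.0332, 0.0875]
tool_rot: [[-0.994, -0.114, 0.001], [-0.114, 0.994, 0.0], [-0.001, 0.0, -1.0]]
contact_force: [0.0, -0.1, 0.7]
gripper_width: 0.0607
grasp_force: 0.0
t 21.4 pos [0.5141 0.0332 0.0875] yaw 1.685 w 0.0607 F [ 0.  -0.1  0.7] grip 0.0 | shift [-0.019 -2.862 -0.126] turn 1.422
```

```bash
python3 -m creep '[[0,-0.1,-0.05,0,0,0,0.6],[0,-0.2,-0.1,0,0,0,1],[0,-0.3,-0.13,0,0,0,1],[0,-0.4,-0.13,0,0,0,1],[0,-0.5,-0.13,0,0,0,1],[0,-0.6,-0.13,0,0,0,1],[0,-0.7,-0.13,0,0,0,1],[0,-0.8,-0.13,0,0,0,1],[-0.01,-0.9,-0.13,0,0,0,1],[-0.01,-1,-0.13,0,0,0,1]]'
python3 - <<'E'
from fit import *
ps=[snap('scene')]; ms=[mask(ps[0])]; print(fit(ps,ms,'oblong',(.548,-.251),0,[.8,.95,1.1])); print(fit(ps,ms,'round',(.5149,.0343),.005,[0.1]))
cv2.imwrite('pics/p2.png',ps[0]['pixels'][100:280,100:420,::-1])
E
python3 -m creep '[[0,-0.1,0,0,0,0.1,1],[0,-0.2,0,0,0,0.2,1],[0,-0.3,0,0,0,0.3,1],[0,-0.4,0,0,0,0.4,1],[0,-0.5,0,0,0,0.5,1],[0,-0.6,0,0,0,0.6,1],[0,-0.7,0,0,0,0.7,1],[0,-0.8,0,0,0,0.8,1],[0,-0.9,0,0,0,0.9,1],[0,-1,0,0,0,1,1]]'
python3 go.py 0.5487 -0.251 0.10 0.95
```

```text
clock: 22.4
position: [0.5266, -0.0669, 0.099]
tool_rot: [[-0.994, -0.113, 0.0], [-0.113, 0.994, -0.0], [-0.0, -0.0, -1.0]]
contact_force: [-0.8, -1.0, 1.1]
gripper_width: 0.0869
grasp_force: 0.0
(array([ 0.54966066, -0.25083698,  0.96977625]), np.float64(0.09384079023823355))
(array([0.51383562, 0.03438641, 0.14830519]), np.float64(0.1731074642668078))
clock: 23.45
position: [0.5377, -0.1659, 0.099]
tool_rot: [[-0.916, 0.4, -0.0], [0.4, 0.916, 0.0], [0.0, 0.0, -1.0]]
contact_force: [0.1, -0.6, -0.5]
gripper_width: 0.0872
grasp_force: 0.0
t 23.4 pos [ 0.5377 -0.1659  0.099 ] yaw 1.159 w 0.0872 F [ 0.1 -0.6 -0.5] grip 0.0 | shift [-0.442 -0.736 -0.01 ] turn 0.399
```

View pics/p2.png

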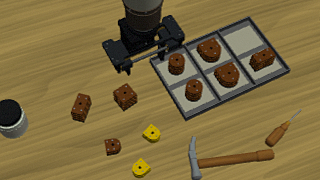

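The round heel stands on its front pad at crop (176,64), within about 1 mm by the fit. Next, the oblong one at (0.549, -0.251), yaw about 0.96.

```bash
python3 -m creep '[[-0.05,-0.09,0,0,0,0.05,1],[-0.11,-0.18,0,0,0,0.1,1],[-0.17,-0.28,0,0,0,0.15,1],[-0.23,-0.38,0,0,0,0.2,1],[-0.29,-0.48,0,0,0,0.25,1],[-0.35,-0.58,0,0,0,0.3,1],[-0.4,-0.67,0,0,0,0.35,1],[-0.45,-0.74,0,0,0,0.38,1],[-0.45,-0.74,0,0,0,0.38,1],[-0.45,-0.74,0,0,0,0.38,1]]'
python3 go.py 0.5490 -0.251 0.010 0.96
```

```text
clock: 24.45
position: [0.5494, -0.2513, 0.0989]
tool_rot: [[-0.82, 0.572, -0.0], [0.572, 0.82, 0.0], [0.0, 0.0, -1.0]]
contact_force: [-0.0, 0.0, 1.0]
gripper_width: 0.0871
grasp_force: 0.0
t 24.4 pos [ 0.5494 -0.2513  0.0989] yaw 0.962 w 0.0871 F [-0.  0.  1.] grip 0.0 | shift [0.005 0.001 0.889] turn 0.003
```

```bash
python3 -m creep '[[0,0,0.1,0,0,0,1],[0,0,0.22,0,0,0,1],[0,0,0.34,0,0,0,1],[0,0,0.46,0,0,0,1],[0,0,0.58,0,0,0,1],[0,0,0.7,0,0,0,1],[0,0,0.8,0,0,0,1],[0,0,0.86,0,0,0,1],[0,0,0.89,0,0,0,1],[0,0,0.89,0,0,0,1]]'
python3 -m creep '[[0,0,0,0,0,0,-1],[0,0,0,0,0,0,-1],[0,0,0,0,0,0,-1],[0,0,0,0,0,0,-1],[0,0,0,0,0,0,-1],[0,0,0,0,0,0,-1],[0,0,0,0,0,0,-1],[0,0,0,0,0,0,-1],[0,0,0,0,0,0,-1],[0,0,-0.05,0,0,0,-1]]' 20
python3 go.py 0.4901 0.2529 0.12 0.113
```

```text
clock: 25.45
position: [0.5494, -0.2513, 0.0097]
tool_rot: [[-0.82, 0.572, -0.0], [0.572, 0.82, 0.0], [0.0, -0.0, -1.0]]
contact_force: [-0.1, 0.4, -0.3]
gripper_width: 0.0868
grasp_force: 0.0
clock: 26.45
position: [0.5487, -0.251, 0.0144]
tool_rot: [[-0.82, 0.572, -0.002], [0.572, 0.82, 0.001], [0.002, -0.001, -1.0]]
contact_force: [-0.1, 0.6, -2.0]
gripper_width: 0.0317
grasp_force: 20.0
t 26.4 pos [ 0.5487 -0.251   0.0144] yaw 0.962 w 0.0317 F [-0.1  0.6 -2. ] grip 20.0 | shift [ 3.367  3.796 -1.052] turn 1.621
```

Gripped (31.7 mm). Wrist range forces the long way round: about +131° in world yaw, so I'll turn in stages while carrying.

```bash
python3 -c "
from h import *; print(bot.sense()['q'])"
python3 -m creep '[[0,0,-0.15,0,0,0,-1],[0,0,-0.35,0,0,0,-1],[0,0,-0.55,0,0,-0.1,-1],[0,0,-0.75,0,0,-0.25,-1],[0,0,-0.95,0,0,-0.4,-1],[0.06,0.07,-1,0,0,-0.55,-1],[0.13,0.15,-1,0,0,-0.7,-1],[0.2,0.22,-1,0,0,-0.85,-1],[0.27,0.3,-1,0,0,-1,-1],[0.33,0.37,-1,0,0,-1,-1]]'
python3 -m creep '[[0.02,0.1,0,0,0,-0.1,-1],[0.04,0.2,0,0,0,-0.2,-1],[0.06,0.3,0,0,0,-0.3,-1],[0.08,0.4,0,0,0,-0.4,-1],[0.1,0.5,0,0,0,-0.5,-1],[0.12,0.6,0,0,0,-0.6,-1],[0.14,0.7,0,0,0,-0.7,-1],[0.16,0.8,0,0,0,-0.8,-1],[0.18,0.9,0,0,0,-0.9,-1],[0.2,0.98,0,0,0,-1,-1]]'
python3 -m creep '[[-0.03,0.1,0,0,0,-0.1,-1],[-0.06,0.2,0,0,0,-0.2,-1],[-0.1,0.29,0,0,0,-0.3,-1],[-0.13,0.38,0,0,0,-0.4,-1],[-0.16,0.48,0,0,0,-0.5,-1],[-0.19,0.57,0,0,0,-0.6,-1],[-0.22,0.67,0,0,0,-0.7,-1],[-0.25,0.76,0,0,0,-0.8,-1],[-0.29,0.86,0,0,0,-0.9,-1],[-0.32,0.95,0,0,0,-1,-1]]'
python3 go.py 0.4901 0.2529 0.115 0.113
```

```text
[-1.61204158e-01  5.66999858e-01 -2.80538168e-01 -4.37170348e-04
 -7.25188853e-01 -2.01852570e+00]
clock: 27.45
position: [0.5433, -0.2015, 0.1153]
tool_rot: [[-0.996, 0.085, 0.0], [0.085, 0.996, 0.0], [-0.0, 0.0, -1.0]]
contact_force: [0.0, 0.9, -0.6]
gripper_width: 0.032
grasp_force: 20.0
clock: 28.45
position: [0.5319, -0.102, 0.1152]
tool_rot: [[-0.905, -0.425, 0.0], [-0.425, 0.905, 0.0], [-0.0, 0.0, -1.0]]
contact_force: [-0.4, -0.5, -1.0]
gripper_width: 0.032
grasp_force: 20.0
clock: 29.45
position: [0.5205, -0.0025, 0.1152]
tool_rot: [[-0.572, -0.82, 0.0], [-0.82, 0.572, 0.0], [-0.0, -0.0, -1.0]]
contact_force: [-0.3, 0.1, -0.8]
gripper_width: 0.0315
grasp_force: 20.0
t 29.4 pos [ 0.5205 -0.0025  0.1152] yaw 2.533 w 0.0315 F [-0.3  0.1 -0.8] grip 20.0 | shift [-1.921  1.71   0.002] turn -1.378
```

```bash
python3 -m creep '[[-0.1,0.09,0,0,0,-0.1,-1],[-0.2,0.18,0,0,0,-0.2,-1],[-0.3,0.27,0,0,0,-0.3,-1],[-0.4,0.36,0,0,0,-0.4,-1],[-0.5,0.45,0,0,0,-0.5,-1],[-0.6,0.54,0,0,0,-0.6,-1],[-0.7,0.63,0,0,0,-0.7,-1],[-0.8,0.72,0,0,0,-0.8,-1],[-0.9,0.81,0,0,0,-0.9,-1],[-1,0.9,0,0,0,-1,-1]]'
python3 go.py 0.4901 0.2529 0.115 0.113
```

```text
clock: 30.45
position: [0.5039, 0.1316, 0.115]
tool_rot: [[-0.081, -0.997, -0.0], [-0.997, 0.081, -0.0], [0.0, 0.0, -1.0]]
contact_force: [0.7, 0.7, -1.1]
gripper_width: 0.0322
grasp_force: 20.0
t 30.4 pos [0.5039 0.1316 0.115 ] yaw 3.061 w 0.0322 F [ 0.7  0.7 -1.1] grip 20.0 | shift [-1.198  0.235  0.   ] turn -0.37
```

```bash
python3 -m creep '[[-0.1,0.02,0,0,0,-0.04,-1],[-0.2,0.04,0,0,0,-0.08,-1],[-0.3,0.06,0,0,0,-0.12,-1],[-0.4,0.08,0,0,0,-0.16,-1],[-0.5,0.1,0,0,0,-0.2,-1],[-0.6,0.12,0,0,0,-0.24,-1],[-0.7,0.14,0,0,0,-0.28,-1],[-0.8,0.16,0,0,0,-0.32,-1],[-0.9,0.18,0,0,0,-0.37,-1],[-1,0.2,0,0,0,-0.37,-1]]'
python3 go.py 0.4901 0.2529 0.016 0.113
```

```text
clock: 31.45
position: [0.4925, 0.2326, 0.1151]
tool_rot: [[0.109, -0.994, -0.0], [-0.994, -0.109, 0.0], [-0.0, -0.0, -1.0]]
contact_force: [-0.3, 0.0, -0.4]
gripper_width: 0.032
grasp_force: 20.0
t 31.4 pos [0.4925 0.2326 0.1151] yaw -3.032 w 0.032 F [-0.3  0.  -0.4] grip 20.0 | shift [-0.204  0.002  0.991] turn -0.007
```

```bash
python3 -m creep '[[-0.06,0,0.05,0,0,0,-1],[-0.13,0,0.12,0,0,0,-1],[-0.21,0,0.24,0,0,0,-1],[-0.21,0,0.36,0,0,0,-1],[-0.21,0,0.5,0,0,0,-1],[-0.21,0,0.64,0,0,0,-1],[-0.21,0,0.78,0,0,0,-1],[-0.21,0,0.9,0,0,0,-1],[-0.21,0,0.96,0,0,0,-1],[-0.21,0,0.99,0,0,0,-1]]'
python3 -m creep '[[0,0,0,0,0,0,-1],[0,0,0,0,0,0,0],[0,0,0,0,0,0,0.1],[0,0,0,0,0,0,0.15],[0,0,0,0,0,0,0.15],[0,0,0,0,0,0,0.15],[0,0,-0.1,0,0,0,0.15],[0,0,-0.25,0,0,0,0.15],[0,0,-0.45,0,0,0,0.15],[0,0,-0.65,0,0,0,0.15]]'
python3 -m creep '[[0,0,-0.2,0,0,0,0.15],[0,0,-0.4,0,0,0,0.15],[0.1,0.1,-0.6,0,0,0,0.15],[0.2,0.2,-0.8,0,0,0,0.15],[0.2,0.4,-0.9,0,0,0,0.15],[0.2,0.6,-1,0,0,0,0.15],[0.2,0.8,-1,0,0,0,0.15],[0.2,1,-1,0,0,0,0.15],[0.2,1,-1,0,0,0,0.15],[0.2,1,-1,0,0,0,0.15]]'
python3 - <<'E'
from fit import *
np.set_printoptions(precision=4,suppress=True)
ps=[snap('scene','end.png')]; ms=[mask(ps[0])]
for k,x,z,y in [('oblong',(.4901,.2529),.005,[.1]),('oblong',(.5815,.265),.005,[.1]),('large',(.5025,.1436),.005,[.1]),('round',(.5149,.0343),.005,[.1]),('square',(.5585,-.1316),0,[.28])]: print(k,*fit(ps,ms,k,x,z,y))
E
```

```text
clock: 32.45
position: [0.49, 0.2523, 0.015]
tool_rot: [[0.108, -0.994, -0.001], [-0.994, -0.108, -0.001], [0.001, 0.001, -1.0]]
contact_force: [0.1, 0.0, 1.0]
gripper_width: 0.0319
grasp_force: 20.0
clock: 33.45
position: [0.4903, 0.2526, 0.0823]
tool_rot: [[0.108, -0.994, 0.0], [-0.994, -0.108, -0.0], [0.0, -0.0, -1.0]]
contact_force: [-0.4, 0.6, -0.3]
gripper_width: 0.0501
grasp_force: 0.0
clock: 34.45
position: [0.3933, 0.2223, 0.182]
tool_rot: [[0.109, -0.994, 0.002], [-0.994, -0.109, 0.001], [-0.001, -0.002, -1.0]]
contact_force: [0.5, -0.6, -0.1]
gripper_width: 0.0502
grasp_force: 0.0
oblong [0.4912 0.2547 0.0756] 0.22787803360298697
oblong [0.5814 0.2669 0.1171] 0.15257622154173878
large [0.502  0.1423 0.0558] 0.2360986547085202
round [0.5131 0.0347 0.2683] 0.1648926888850113
square [ 0.5585 -0.1316  0.28  ] 0.07049608355091386
```

View pics/end.png

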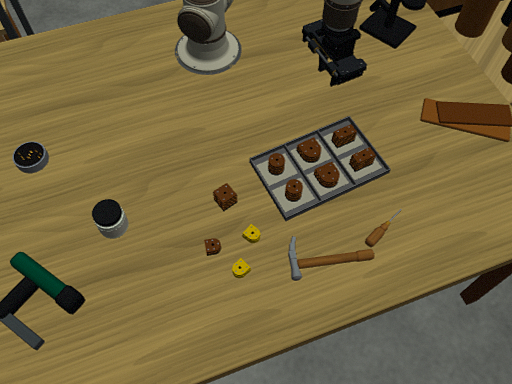

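All three mates stand squared in front of their partners, at (277,163), (309,151) and (343,136). Odd heels and pot are unmoved and the gripper is clear.

```bash
python3 -c "
from station import bot; print(bot.finish_job())"
```

```text
the job is handed in; nothing more can be done
None
```

The job is handed in: the large, round and oblong mates each stand on the front pad before their partner, within about 3 mm of the middle by the camera fits, with the odd heels and glue pot left where they were; `finish_job()` returned no verdict.

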